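# Unlatch the checking station and hold its sprung cover at 45 degrees

### The arm

A 6-joint arm with a two-finger parallel gripper is mounted at the origin on a cart in front of the work surface, level with it; the furniture and walls round the work are solid. World frame = base frame: x ahead of the robot, y to its left, z up, the work surface at z = 0. Lengths are in m, angles in degrees, forces in N, time in s.
With the tool pointing down it reaches from about 0.25 to 0.725 m from the base axis. Payload 9.7 kg.
Tool frame: the origin (TCP) lies midway between the tips of the shut fingers; the grasp point (between the pads) lies bot.hold_point_z behind it (bot.hold_point_z is the distance from the TCP to the grasp point, in m); z points along the fingers, y is the line along which they close (so a half turn about z gives the same grasp; the last joint's range is limited). The gripper opens to 85 mm and grips with 20 to 120 N. Pads are 22 mm wide; open, the fingers measure 114 mm over their backs; the gripper's body (76 mm by 85 mm) begins 54 mm behind the grasp point. The pads swing forward as they close: fully open they stand 13 mm farther back than shut.
Start: joints at [-70.073, 4.979, 10.078, 95.1, 0, 90], TCP at [0.187, -0.517, 0.231] pointing down, gripper open.
Joint ranges: [-179.16, 179.16], [-48.56, 103.87], [-65.8, 70.77], [-126.05, 130.52], [-82.76, 87.17], [-180, 180]. Speed limits (degrees/s): [127.2, 127.2, 147.25, 180, 180, 180].

### API

Orientations are given as [roll, pitch, yaw] about the fixed x, y, z axes, in that order (R = Rz(yaw) Ry(pitch) Rx(roll)).
In Python, from workcell import bot, camera, camera_model, ticket gives the robot as it stands.
- The arm moves only by the tool send_rows, never from a script. Its argument "targets" is text: rows parted by semicolons, each of 5 numbers parted by spaces: the shift along the tool's x, y, z in mm, then the turn about the tool's z in degrees, then the closure in counts, from 0 (fully open) to 255 (shut). A call has 1 to 20 rows; each row is the pose to reach, as a shift and turn from the pose commanded when the call began, along the tool's axes at that moment; what a row does not reach only later rows make up. A row lasts 1/8 s, in which the tool goes at most 62.5 mm and 10.7 degrees, less where a joint would pass 70% of its speed; a pose out of reach is approached as far as the arm can. A call with a gripper value outside its range is refused whole. The fingers move at their own pace and stop on an object; "newtons" is the grip in N (left out, the last holds). Time passes only in rows, so rows that repeat a pose let the fingers close. It gives the time, the measured TCP pose, the force, the opening and the grip force at its end, in the units of the state.
- bot.get_obs(): the state, without advancing time (a new reading comes with each control period).
- camera(name): name is "scene" or "top" or "wrist"; returns the picture (384x512x3 uint8, blue, green, red); there is no depth.
- camera_model(name): a dict with "K" (3x3 intrinsics, pixels), "pose" (4x4, takes a point from camera to world coordinates); the wrist camera has in their place "T_tool_cam" (4x4, takes a point from camera to tool coordinates, whose origin is the TCP and whose axes are the flange's). Camera axes: x right, y down, z forward; pixel columns grow to the right and rows downward; lengths in m; the calibration is good to about 2 mm. A picture is of the moment at which its call begins: read the wrist's pose just before it. camera_model takes no time and is no camera call.
- ticket.job_done(): hands the job in; it is judged then, once.
The state is a dict: "time": time; "q": joint angles; "qd": joint speeds; "joint_efforts": joint torques, N m; "ee_pos": TCP position; "tcp_rot": TCP orientation; "wrist_force": force on the tool from outside, world axes, zero at the start; "torque": the same for the moment, N m; "opening": finger opening in m; "grasp_force": force on a finger pad.
Only numpy, scipy, OpenCV 4.12 (cv2) and the standard library are available. Lean on these libraries where they do the work, as an engineer would, in place of code of your own. Each camera call takes 0.05 s, during which the arm holds its last target. There are 200 camera calls.

### The job

Turn the wing latch beside the checking station clockwise until it clicks past its detent and stays fully over, so that the cover is unlocked. Then lift the sprung cover by its front bar to 45 degrees and finish while still holding it there with the fingers, steady, so that a colleague can measure the flange inside (let go and it springs shut). Leave the V-block, the loose flange and the angle bracket beside the station where they are.

Things in the scene. Friction and masses are not known exactly. Their poses are not given: they have to be found in the camera images.
- check_box: Checking station, an open-topped grey steel box fixed to the table, 130 (x) x 200 (y) x 62 mm high, with a vented front. Origin: centre of its underside. Its x axis points away from the robot, towards the cover's hinge; y to the left; z up. A grey pod (52 x 54 x 60 mm) on its left (+y) side, centred at x = -20, y = +126 mm, carries the latch. A turned flange is seated inside, fixed.
- cover_hinge (a point): Middle of the cover's hinge axis, at the far (+x) upper edge of the box (x = +65, z = 64.5 mm in the box frame). The hinge axis runs along the box's y. The point does not move with the cover.
- cover (a joint): Angle of the cover in rad: 0 shut (level), growing as the front edge rises; 0.785 is 45 degrees, stop at 1.9. Grey sheet-metal plate 133 x 206 x 3 mm, about 0.3 kg, pushed shut by gravity and a spring at all angles (about 3 N at the bar when shut, 4.5 N at 45 degrees). While the latch is at 0 its tongue blocks the cover after about 1 degree.
- cover_bar (a point): Middle of the cover's front bar, a straight round steel rod 10 mm thick, parallel to the hinge (along y), with about 95 mm of straight length between its two side arms. It stands in front of the plate, 176 mm from the hinge axis, level with the hinge when the cover is shut; the clear gap between rod and plate edge is 36 mm, and nothing is below the rod down to the table (64 mm). The rod can turn between gripping fingers. The point moves with the cover.
- latch (a joint): Angle of the latch in rad: 0 locked (tongue over the cover's left edge), growing clockwise as seen from above; stop at 1.31 (75 degrees), fully over. A detent resists with up to about 0.1 N m: below the middle (0.655) it springs back to 0, past it it snaps on to 1.31 and stays.
- latch_grip (a point): Centre of the latch's black wing grip, on its vertical turning axis, 97.5 mm above the table. The wing is 12 mm thick, 44 mm long and 28 mm high (83.5 to 111.5 mm above the table); its length lies along the box's y when locked and turns with the latch. Steel tongue below it, top 72.5 mm above the table, reaching 36 mm from the axis.
- v_block: Loose ground steel V-block, 45 x 48 x 36 mm, to the right of the station; origin: centre of its underside. Leave alone.
- flange_loose: Loose turned flange ring, 60 mm across, 14 mm high, to the right of the station; origin: centre of its underside. Leave alone.
- angle_bracket: Loose small L-shaped bracket, 22 x 34 x 28 mm, to the right of the station; origin: centre of its underside. Leave alone.

How it is judged:
By the outcome, as a careful person would: the job done as asked, in the order asked, and still so for the second after the job is handed in, while the arm keeps its last pose, push and grip.
It also fails if it takes over 45 s, if anything falls off the work surface, if the arm or the gripper's body presses on something with over 40 N, if the wrist force passes 120 N, or if a joint passes its speed limit or range.

## Working session

There is one attempt and no reset: what is moved stays moved. The work goes in short steps, Python scripts to look and compute and a tool call to move; the robot and the scene stay as the last step left them, time stands still between calls to the robot, and variables do not carry over. Pictures are saved under pics/ and viewed, at most 10 in all, crops included, and the job is handed in when it is done.

Besides the shell and the picture viewer there is one more tool, called after ">>>" in YAML: its name, and indented under it one key for each argument. send_rows: Moves the arm, as the interface text tells. Its arguments: {"type":"object","properties":{"targets":{"type":"string"},"newtons":{"type":"number"}},"required":["targets"]}

```bash
mkdir -p pics; ls; python3 - <<'E'
from workcell import bot,camera,camera_model
import cv2,numpy as np
np.set_printoptions(precision=4,suppress=True)
print(bot.get_obs(),bot.hold_point_z)
for n in("scene","top"):
    cv2.imwrite(f"pics/{n}1.png",camera(n)); m=camera_model(n); print(n,m)
print(camera_model("wrist"))
E
```

```text
pics
{'time': 0.0, 'q': array([-70.074 ,   5.0129,  10.0342,  95.1002,   0.0006,  90.0012]), 'qd': array([ 0.0318, -0.0571,  0.0308, -0.0259,  0.0722,  0.15  ]), 'joint_efforts': array([ -0.0016, -52.0385,  46.4804,   0.0162,  -0.0002,   0.    ]), 'ee_pos': array([ 0.1874, -0.5169,  0.2306]), 'tcp_rot': array([-179.9212,   -0.0006,   19.9248]), 'wrist_force': array([-0.3411,  0.0511,  0.6423]), 'torque': array([-0.0004, -0.0097,  0.0355]), 'grasp_force': 0.0, 'opening': 0.08495720438944143} 0.0187
scene {'K': array([[408.915 ,   0.    , 254.7054],
       [  0.    , 408.915 , 190.3863],
       [  0.    ,   0.    ,   1.    ]]), 'pose': array([[-0.8189, -0.4124,  0.3992,  0.155 ],
       [-0.5739,  0.5854, -0.5727,  0.6157],
       [ 0.0025, -0.6981, -0.716 ,  0.8013],
       [ 0.    ,  0.    ,  0.    ,  1.    ]])}
top {'K': array([[474.1343,   0.    , 252.3509],
       [  0.    , 474.1343, 190.9287],
       [  0.    ,   0.    ,   1.    ]]), 'pose': array([[ 0.1104, -0.9639,  0.2425,  0.2769],
       [-0.9939, -0.1077,  0.024 ,  0.0211],
       [ 0.0029, -0.2436, -0.9699,  1.1155],
       [ 0.    ,  0.    ,  0.    ,  1.    ]])}
{'K': array([[264.5381,   0.    , 254.6568],
       [  0.    , 264.5381, 189.9548],
       [  0.    ,   0.    ,   1.    ]]), 'T_tool_cam': array([[ 0.0003, -0.9471, -0.3208,  0.0821],
       [ 1.    ,  0.0007, -0.0011,  0.0001],
       [ 0.0013, -0.3208,  0.9471, -0.1417],
       [ 0.    ,  0.    ,  0.    ,  1.    ]])}
```

View pics/scene1.png

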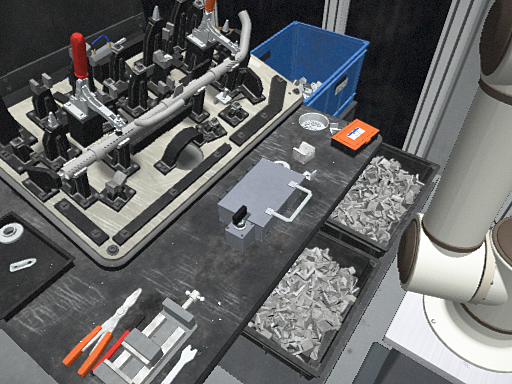

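View pics/top1.png

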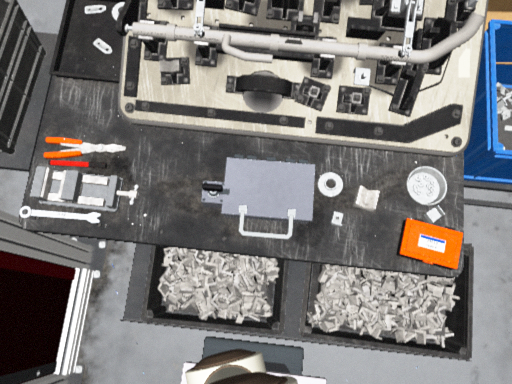

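The scene view shows the station with its grey cover, the U-shaped front bar towards the robot, and the latch on its left pod. In the top view the plate spans about (225..315, 157..220), the bar is near (267, 236) and the wing near (211, 186). I'll crop and measure these.

```bash
cat >h.py <<'E'
import cv2,numpy as np
from scipy.spatial.transform import Rotation as R
from workcell import bot,camera,camera_model
np.set_printoptions(precision=4,suppress=True)
def ray(K,T,uv,z):
    d=T[:3,:3]@np.linalg.inv(K)@np.array([uv[0],uv[1],1.]); o=T[:3,3]
    return o+d*(z-o[2])/d[2]
def proj(K,T,p):
    c=np.linalg.inv(T)@np.r_[p,1]; u=K@c[:3]; return u[:2]/u[2]
def wristT(o):
    T=np.eye(4); T[:3,:3]=R.from_euler('xyz',o['tcp_rot'],degrees=True).as_matrix(); T[:3,3]=o['ee_pos']
    return T@camera_model("wrist")["T_tool_cam"]
E
python3 - <<'E'
from h import *
im=cv2.imread("pics/top1.png"); m=camera_model("top"); K,T=m["K"],m["pose"]
cv2.imwrite("pics/topc.png",cv2.resize(im[145:250,190:325],None,fx=5.5,fy=5.5,interpolation=cv2.INTER_CUBIC))
b=im.astype(int)[150:245,200:325]; print(im[190,270],im[236,267],im[187,211])
c=im[190,270].astype(int)
mask=(np.abs(b-c).max(2)<22).astype(np.uint8)
mask=cv2.morphologyEx(mask,cv2.MORPH_OPEN,np.ones((7,7)))
cs,_=cv2.findContours(mask,0,2); cc=max(cs,key=cv2.contourArea)
q=cv2.boxPoints(cv2.minAreaRect(cc))+[200,150]
P=np.array([ray(K,T,p,.066) for p in q]); print(q,P,P.mean(0))
for i in range(4): print(np.linalg.norm(P[i]-P[i-1]),np.degrees(np.arctan2(*(P[i]-P[i-1])[[1,0]])))
E
```

```text
[185 172 166] [235 235 231] [51 49 48]
[[221.1531 212.4448]
 [225.6314 157.2134]
 [315.8491 164.5283]
 [311.3708 219.7598]] [[ 0.4817  0.1116  0.066 ]
 [ 0.6127  0.1178  0.066 ]
 [ 0.6183 -0.092   0.066 ]
 [ 0.4876 -0.0921  0.066 ]] [0.5501 0.0113 0.066 ]
0.2037895631540552 91.65015502212398
0.13108800411791716 2.703236290586905
0.20985486525560157 -88.46956642619793
0.13067850591893565 -179.9528533648575
```

View pics/topc.png

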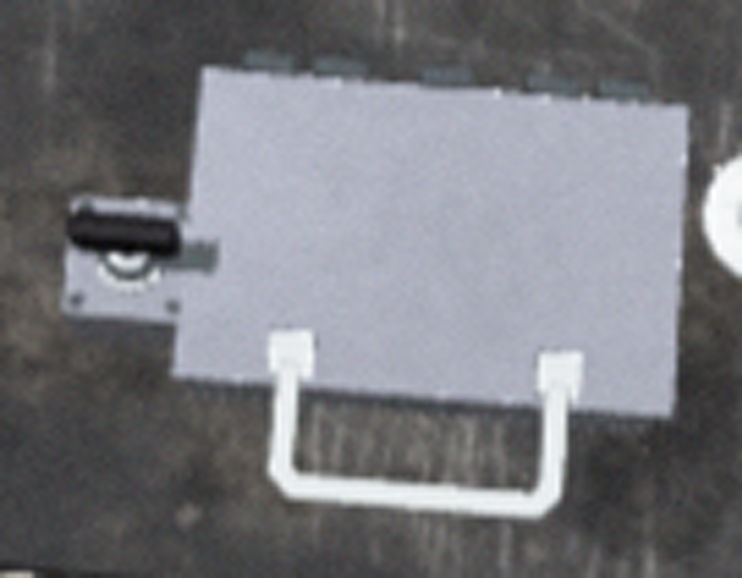

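```bash
python3 - <<'E'
from h import *
m=camera_model("top"); K,T=m["K"],m["pose"]
f=lambda u,v,z: ray(K,T,(190+u/5.5,145+v/5.5),z)
A=[f(*c,.066) for c in((203,68),(687,105),(672,415),(174,377))]
print(np.array(A),np.mean(A,0))
for i in range(4): d=A[i]-A[i-1];print(np.linalg.norm(d),np.degrees(np.arctan2(d[1],d[0])))
a,b=f(300,489,.069),f(530,503,.069); print("bar",a,b,(f(270,489,.069)+f(562,505,.069))/2,np.degrees(np.arctan2(*(a-b)[:2]))) 
print("wing",f(125,225,.1115))
c=np.mean(A,0); th=np.radians(-2.5); 
ax=np.array([np.cos(th),np.sin(th),0]); ay=np.array([-ax[1],ax[0],0])
for th in (-1,-2,-3,-4):
    t=np.radians(th); ax=np.array([np.cos(t),np.sin(t),0]); ay=np.array([-ax[1],ax[0],0])
    print(th,"bar",c-ax*.1095,"latch",c-.0185*ax+.126*ay)
E
```

```text
[[ 0.6126  0.1148  0.066 ]
 [ 0.6191 -0.0898  0.066 ]
 [ 0.4862 -0.0941  0.066 ]
 [ 0.4793  0.1102  0.066 ]] [0.5493 0.0103 0.066 ]
0.1333768849703665 1.9720234727746238
0.20463977992772622 -88.19309872111715
0.132941679782928 -178.14891821823917
0.20435837115615324 91.9287752622535
bar [0.4386 0.0535 0.069 ] [ 0.4432 -0.0395  0.069 ] [0.4406 0.0065 0.069 ] -2.851576319398824
wing [0.5295 0.1335 0.1115]
-1 bar [0.4398 0.0122 0.066 ] latch [0.533  0.1366 0.066 ]
-2 bar [0.4399 0.0141 0.066 ] latch [0.5352 0.1369 0.066 ]
-3 bar [0.44  0.016 0.066] latch [0.5374 0.1371 0.066 ]
-4 bar [0.4401 0.0179 0.066 ] latch [0.5396 0.1373 0.066 ]
```

The crop shows the wing (dark, centred near (125, 225)), the tongue over the cover's left edge, and the rod from (300, 489) to (530, 503). The box yaw is about +2°, the latch is near (0.528, 0.1345) and the bar's middle near (0.440, 0.0065). Next I move above the latch.

>>> send_rows:
  targets: "20 -18 0 -3 0; 58 -53 0 -8 0; 97 -89 0 -14 0; 136 -124 0 -20 0; 175 -160 0 -26 0; 214 -195 0 -31 0; 252 -230 0 -36 0; 291 -266 0 -41 0; 330 -301 0 -46 0; 369 -337 0 -51 0; 408 -372 0 -56 0; 446 -408 0 -61 0; 485 -443 0 -66 0; 524 -478 0 -70 0; 543 -496 0 -72 0; 543 -496 0 -72 0; 543 -496 0 -72 0"
  newtons: 60

```text
time: 2.22
ee_pos: [0.5286, 0.1339, 0.231]
tcp_rot: [-180.0, 0.0, 91.9]
wrist_force: [0.4, -0.6, 0.2]
opening: 0.0854
grasp_force: 0.0
```

```bash
python3 - <<'E'
from h import *
o=bot.get_obs(); print(o); im=camera("wrist"); T=wristT(o); np.save("T1.npy",T)
cv2.imwrite("pics/w1.png",im)
K=camera_model("wrist")["K"]
print("pred wing px",proj(K,T,[.528,.1345,.1115]),proj(K,T,[.44,.0065,.0695]))
E
```

```text
{'time': 2.225, 'q': array([ 14.2181,   4.3636,   9.3942,  95.0777,  -0.0102, 102.3157]), 'qd': array([-0.6567, -0.7943, -0.2463, -0.0253, -0.0255, -0.0892]), 'joint_efforts': array([  0.9005, -50.2876,  46.5457,  -0.082 ,   0.0325,   0.0009]), 'ee_pos': array([0.5286, 0.1339, 0.231 ]), 'tcp_rot': array([-179.9561,    0.0201,   91.9024]), 'wrist_force': array([ 0.4411, -0.6316,  0.2464]), 'torque': array([-0.0183,  0.007 ,  0.0129]), 'grasp_force': 0.0, 'opening': 0.08535204850052969}
pred wing px [254.7633 184.0068] [185.7277 263.8413]
```

View pics/w1.png

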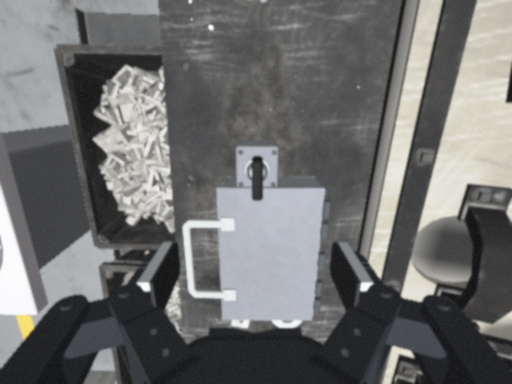

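The wrist view shows the wing near (258, 178) and the bar as a vertical rod near column 190, rows 222–297. I'll measure both.

```bash
python3 - <<'E'
from h import *
im=cv2.imread("pics/w1.png"); K=camera_model("wrist")["K"]; T=np.load("T1.npy")
g=cv2.cvtColor(im,6)
m=(g[140:205,245:272]<60).astype(np.uint8); m[:, :1]=0
for r in range(140,205): 
    x=np.where(g[r,248:270]<60)[0]+248
    if len(x): print(r,x.min(),x.max(),len(x),end=' | ')
print()
w=(g[215:305,184:199]>190)
for r in range(215,305,8):
    x=np.where(g[r,180:210]>190)[0]+180; print(r,x.min() if len(x) else 0,x.max() if len(x) else 0,end=' | ')
print()
for z,uv in((.1115,(258,199)),(.1115,(258,157)),(.1115,(258,165)),(.0695,(189.5,225)),(.0695,(191,295)),(.066,(217.5,188)),(.066,(323,188)),(.066,(313,318)),(.066,(220,320))): print(z,uv,ray(K,T,uv,z))
for p in ((.5285,.1345-.022,.1115),(.5285,.1345+.022,.1115),(.5285,.1345+.022,.0835)): print(proj(K,T,p))
cv2.imwrite("pics/w1c.png",cv2.resize(im[135:305,175:330],None,fx=3.5,fy=3.5,interpolation=2))
E
```

```text
157 255 259 5 | 158 254 260 7 | 159 253 261 9 | 160 253 261 9 | 161 254 261 8 | 162 254 261 8 | 163 253 261 9 | 164 253 262 6 | 165 252 262 8 | 166 253 262 6 | 167 253 261 5 | 168 258 261 4 | 169 254 261 5 | 170 256 261 5 | 171 257 260 4 | 172 256 260 5 | 173 255 260 4 | 174 254 261 6 | 175 254 261 8 | 176 256 261 6 | 177 254 261 7 | 178 253 261 8 | 179 253 261 5 | 180 253 261 7 | 181 254 261 6 | 182 254 261 7 | 183 255 261 7 | 184 256 261 6 | 185 254 261 8 | 186 254 261 8 | 187 253 261 9 | 188 254 261 7 | 189 254 261 8 | 190 254 260 5 | 191 254 261 8 | 192 254 261 8 | 193 254 261 7 | 194 254 261 8 | 195 254 260 7 | 196 254 260 7 | 197 254 260 7 | 198 256 259 4 | 
215 0 0 | 223 185 209 | 231 183 188 | 239 184 189 | 247 185 190 | 255 185 191 | 263 186 191 | 271 187 192 | 279 188 192 | 287 188 193 | 295 192 209 | 303 0 0 | 
0.1115 (258, 199) [0.532  0.1181 0.1115]
0.1115 (258, 157) [0.5303 0.1629 0.1115]
0.1115 (258, 165) [0.5306 0.1547 0.1115]
0.0695 (189.5, 225) [0.4476 0.0642 0.0695]
0.0695 (191, 295) [ 0.4448 -0.0442  0.0695]
0.066 (217.5, 188) [0.4832 0.1136 0.066 ]
0.066 (323, 188) [0.6119 0.1179 0.066 ]
0.066 (313, 318) [ 0.6206 -0.0824  0.066 ]
0.066 (220, 320) [ 0.4845 -0.0906  0.066 ]
[254.5376 203.7949]
[255.9925 163.2036]
[255.872  157.5184]
```

View pics/w1c.png

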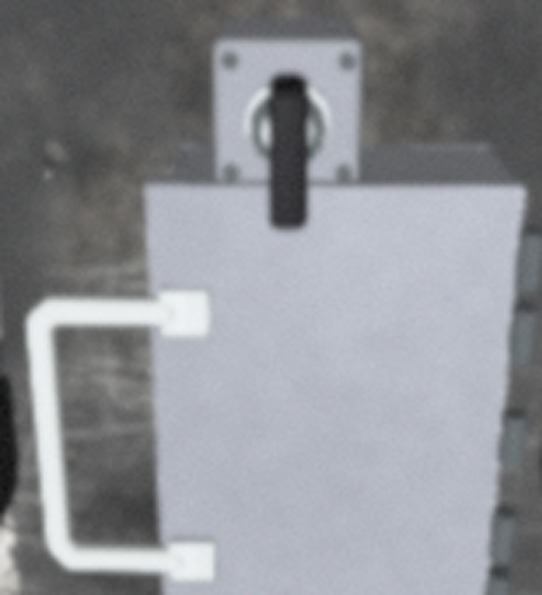

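The wrist and top views agree to about 3 mm, with the latch near (0.530, 0.1365) and the bar near (0.442, 0.008). I descend onto the wing and grip it.

>>> send_rows:
  targets: "3 1 20 0 0; 3 1 60 0 0; 3 1 100 0 0; 3 1 130 0 0; 3 1 145 0 0; 3 1 151 0 0; 3 1 151 0 0; 3 1 151 0 150; 3 1 151 0 255; 3 1 151 0 255; 3 1 151 0 255; 3 1 151 0 255; 3 1 151 0 255; 3 1 151 0 255"
  newtons: 50

```text
time: 4.03
ee_pos: [0.5307, 0.1374, 0.0807]
tcp_rot: [179.9, -0.0, 91.9]
wrist_force: [5.7, 0.2, 0.6]
opening: 0.0109
grasp_force: 51.1
```

>>> send_rows:
  targets: "0 1 0 4 255; 0 1 0 12 255; 0 1 0 20 255; 0 1 0 28 255; 0 1 0 36 255; 0 1 0 44 255; 0 1 0 52 255; 0 1 0 60 255; 0 1 0 67 255; 0 1 0 73 255; 0 1 0 75 255; 0 1 0 75 255; 0 1 0 75 255"

```text
time: 5.65
ee_pos: [0.531, 0.1374, 0.0806]
tcp_rot: [180.0, -0.0, 17.0]
wrist_force: [1.1, -0.3, 4.8]
opening: 0.0112
grasp_force: 51.6
```

```bash
python3 - <<'E'
from h import *
o=bot.get_obs(); print(o['q'],o['ee_pos'],o['wrist_force'],o['torque'],o['opening'])
E
```

```text
[ 14.5073   4.4711  -7.1248  78.37    -0.0043 177.504 ] [0.531  0.1374 0.0806] [ 1.0759 -0.2848  4.7802] [-0.1125 -0.445  -0.079 ] 0.011159919886246164
```

The latch followed the turn to about 75°. I open, rise, turn back and move above the bar, then look at the latch and the bar.

>>> send_rows:
  targets: "0 0 0 0 100; 0 0 0 0 0; 0 0 0 0 0; 0 0 0 0 0; 0 0 -20 0 0; 0 0 -70 0 0; 0 0 -120 0 0; -10 10 -125 -8 0; -35 27 -125 -18 0; -60 45 -125 -28 0; -85 65 -125 -38 80; -105 82 -125 -48 160; -118 93 -125 -58 160; -123 98 -125 -67 160; -123 98 -125 -75 160; -123 98 -125 -75 160; -123 98 -125 -75 160"

```text
time: 7.78
ee_pos: [0.4417, 0.0079, 0.2052]
tcp_rot: [-180.0, -0.0, 91.8]
wrist_force: [0.1, -0.6, -0.2]
opening: 0.032
grasp_force: 0.0
```

```bash
python3 - <<'E'
from h import *
o=bot.get_obs(); print(o['q'],o['ee_pos'],o['wrist_force'],o['opening']); im=camera("wrist"); T=wristT(o); np.save("T2.npy",T)
cv2.imwrite("pics/w2.png",im); cv2.imwrite("pics/top2.png",camera("top"))
K=camera_model("wrist")["K"]; print(proj(K,T,[.442,.008,.0695]),proj(K,T,[.531,.137,.1115]))
E
```

```text
[  1.0205 -10.2409  -7.4695  92.7764   0.0026  89.2572] [0.4417 0.0079 0.2052] [ 0.0892 -0.5815 -0.1869] 0.03200564031057032
[255.4858 180.0822] [373.4614  42.0712]
```

View pics/w2.png

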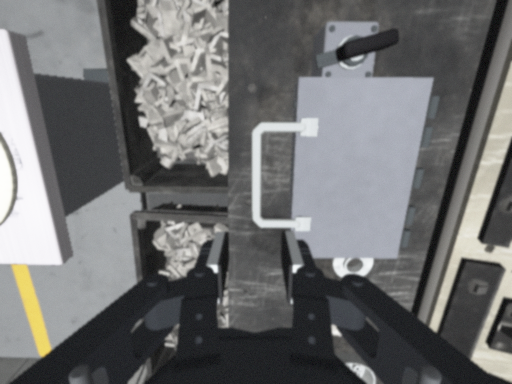

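The latch stands over, with the tongue off the cover. The rod is at about column 257, rows 130–222, close to the predicted (255.5, 180).

```bash
python3 - <<'E'
from h import *
im=cv2.imread("pics/w2.png"); K=camera_model("wrist")["K"]; T=np.load("T2.npy"); g=cv2.cvtColor(im,6)
for r in (150,175,200):
    x=np.where(g[r,248:268]>170)[0]+248; u=x.mean(); print(r,x.min(),x.max(),ray(K,T,(u,r),.0665))
for r in(127,223): print(ray(K,T,(257,r),.068))
E
```

```text
150 252 260 [0.4415 0.0405 0.0665]
175 252 260 [0.4424 0.0129 0.0665]
200 252 259 [ 0.4428 -0.0164  0.0665]
[0.4418 0.0646 0.068 ]
[ 0.4454 -0.0444  0.068 ]
```

>>> send_rows:
  targets: "2 0 20 0 160; 2 0 60 0 160; 2 0 100 0 160; 2 0 130 0 160; 2 0 150 0 160; 2 0 159 0 160; 2 0 159 0 160; 2 0 159 0 255; 2 0 159 0 255; 2 0 159 0 255; 2 0 159 0 255; 2 0 159 0 255; 2 0 159 0 255"
  newtons: 40

```text
time: 9.5
ee_pos: [0.4433, 0.0099, 0.0475]
tcp_rot: [179.8, -0.0, 91.9]
wrist_force: [5.7, 0.3, -2.4]
opening: 0.0084
grasp_force: 39.0
```

The rod is gripped. I lift along the arc to 21° first and check.

>>> send_rows:
  targets: "0 1 0 0 255; 0 1 -9 0 255; 0 2 -18 0 255; 0 3 -27 0 255; 0 5 -37 0 255; 0 7 -46 0 255; 0 10 -54 0 255; 0 13 -63 0 255; 0 13 -63 0 255; 0 13 -63 0 255"

```text
time: 10.75
ee_pos: [0.4538, 0.0102, 0.1092]
tcp_rot: [-179.9, 0.0, 91.9]
wrist_force: [-6.1, -0.9, -2.2]
opening: 0.0084
grasp_force: 39.0
```

>>> send_rows:
  targets: "0 3 -9 0 255; 0 6 -17 0 255; 0 11 -25 0 255; 0 16 -33 0 255; 0 21 -41 0 255; 0 26 -48 0 255; 0 32 -55 0 255; 0 38 -61 0 255; 0 38 -61 0 255; 0 38 -61 0 255"

```text
time: 12.0
ee_pos: [0.4912, 0.0113, 0.1717]
tcp_rot: [-179.9, 0.0, 91.9]
wrist_force: [-14.9, -2.6, 6.0]
opening: 0.0085
grasp_force: 39.4
```

```bash
python3 - <<'E'
from h import *
o=bot.get_obs(); print(o['ee_pos'],o['wrist_force'],o['torque'],o['opening'],o['grasp_force'])
im=camera("scene"); cv2.imwrite("pics/s3.png",cv2.resize(im[120:290,170:370],None,fx=3.5,fy=3.5,interpolation=2))
im2=camera("wrist"); cv2.imwrite("pics/w3.png",im2); np.save("T3.npy",wristT(o))
E
```

```text
[0.4912 0.0113 0.1717] [-14.8883  -2.5998   5.9652] [-0.5211  2.9243 -0.0614] 0.00849424789125599 39.44398820400238
```

View pics/s3.png

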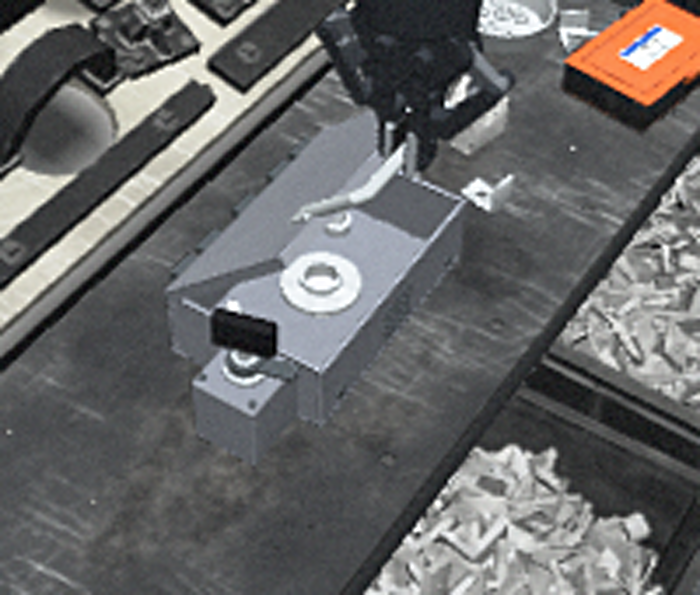

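View pics/w3.png

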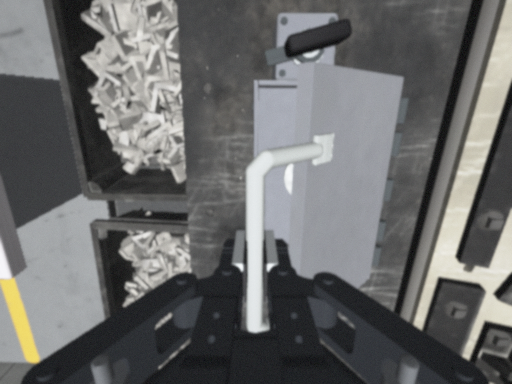

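The cover is up and the tongue is clear. The force of about 15 N is mostly radial, meaning the tool is a bit too close to the hinge, so I ease outward.

>>> send_rows:
  targets: "0 -1 -1 0 255; 0 -2 -2 0 255; 0 -2 -2 0 255; 0 -2 -2 0 255"

```text
time: 12.6
ee_pos: [0.4912, 0.0113, 0.172]
tcp_rot: [180.0, 0.0, 91.9]
wrist_force: [4.5, -2.8, -11.6]
opening: 0.0081
grasp_force: 39.0
```

```bash
python3 - <<'E'
from h import *
o=bot.get_obs(); print(o['ee_pos'],o['wrist_force'],o['torque'],o['opening'],o['grasp_force'])
np.save("T4.npy",wristT(o)); w=camera("wrist"); s=camera("scene"); t=camera("top")
for n,i in(("w4",w),("s4",s),("t4",t)): cv2.imwrite(f"pics/{n}.png",i)
f=lambda i,r,c:cv2.resize(i[r:r+75,c:c+100],(400,300),interpolation=2)
print(w.shape)
a=np.hstack([f(s,165,210),f(w,40,230)]); b=np.hstack([f(t,150,190),f(s,140,230)])
cv2.imwrite("pics/comp.png",np.vstack([a,b]))
E
```

```text
[0.4912 0.0113 0.172 ] [  4.464   -2.7897 -11.6365] [-0.6511 -0.8046 -0.0552] 0.008083787066337224 38.99605393409729
(384, 512, 3)
```

View pics/comp.png

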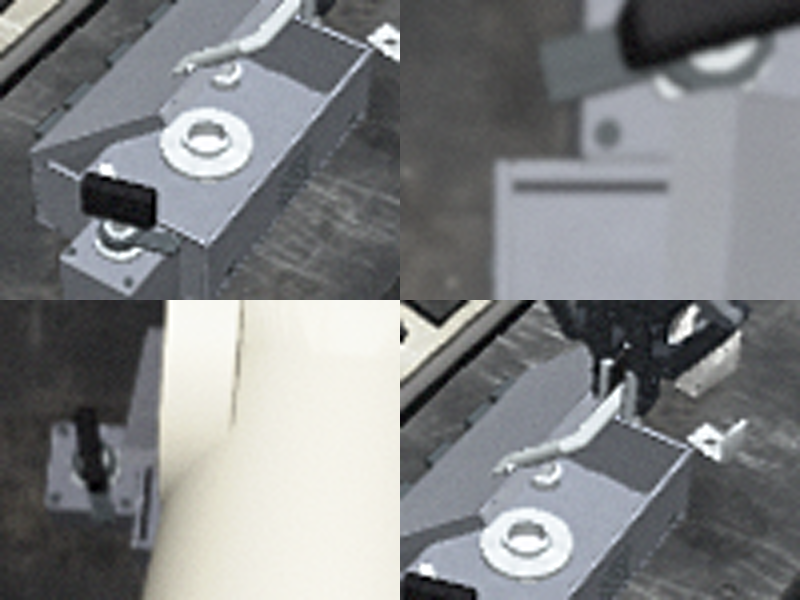

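The composite shows the plate's left-front corner at about (162, 118) in the top-left tile. In the bottom-right tile the rod's elbow is near (585, 445), and the rod runs up to the fingers near (625, 390). I'll check the angle against the calibration, and ease back halfway to balance the radial force.

```bash
python3 - <<'E'
from h import *
from scipy.optimize import least_squares
m=camera_model("scene"); K,T=m["K"],m["pose"]
corner=np.array([210+162/4,165+118/4]); print("obs corner",corner,"rod",[230+185/4,140+145/4],[230+225/4,140+90/4])
def pt(H,r,y,t,n=0,yaw=2.):
    a=np.radians(yaw);ax=np.array([np.cos(a),np.sin(a),0]);ay=np.array([-ax[1],ax[0],0]);z=np.array([0,0,1.]);t=np.radians(t)
    return H-ax*(r*np.cos(t)-n*np.sin(t))+z*(r*np.sin(t)+n*np.cos(t))+ay*y
for h in((.6192,.0161),(.6165,.0135)):
    H=np.array([*h,.0645])
    print("hinge L corner",proj(K,T,pt(H,0,.103,0)),"box front-left top",proj(K,T,pt(H,.13,.1,0)-[0,0,.0025]),"front-right",proj(K,T,pt(H,.13,-.1,0)-[0,0,.0025]))
    for t in(42,43.5,45,46.5): print(t,proj(K,T,pt(H,.135,.103,t,.0015)),"rod",proj(K,T,pt(H,.176,.0475,t)),proj(K,T,pt(H,.176,.02,t)))
print("obs box front-left",210+207/4,165+243/4,"front-right",210+370/4,165+47/4,"hingeL",210+38/4,165+150/4)
E
```

```text
obs corner [250.5 194.5] rod [276.25, 176.25] [286.25, 162.5]
hinge L corner [216.0871 204.2191] box front-left top [261.8393 226.7769] front-right [302.8121 176.8538]
42 [249.8751 194.3973] rod [275.8048 176.4185] [282.1612 169.2639]
43.5 [248.9397 193.1432] rod [274.6375 174.7572] [281.0232 167.6223]
45 [247.9773 191.8952] rod [273.4313 173.1039] [279.8465 165.9894]
46.5 [246.9887 190.6543] rod [272.1872 171.4603] [278.632  164.3668]
hinge L corner [217.623  204.0457] box front-left top [263.4293 226.5854] front-right [304.2117 176.7026]
42 [251.5728 194.2084] rod [277.4872 176.2383] [283.811  169.0901]
43.5 [250.6396 192.9547] rod [276.3228 174.5775] [282.6758 167.449 ]
45 [249.6792 191.7071] rod [275.1193 172.9247] [281.5016 165.8166]
46.5 [248.6926 190.4666] rod [273.8778 171.2817] [280.2896 164.1945]
obs box front-left 261.75 225.75 front-right 302.5 176.75 hingeL 219.5 202.5
```

>>> send_rows:
  targets: "0 1 1 0 255; 0 1 1 0 255; 0 1 1 0 255"

```text
time: 13.12
ee_pos: [0.4909, 0.0113, 0.1716]
tcp_rot: [-179.9, 0.0, 91.9]
wrist_force: [-4.6, -3.7, -2.9]
opening: 0.0082
grasp_force: 39.8
```

```bash
python3 - <<'E'
from h import *
m=camera_model("scene"); K,T=m["K"],m["pose"]
from scipy.optimize import brentq
def pt(H,r,y,t):
    a=np.radians(2.);ax=np.array([np.cos(a),np.sin(a),0]);ay=np.array([-ax[1],ax[0],0]);t=np.radians(t)
    return H-ax*r*np.cos(t)+[0,0,r*np.sin(t)]+ay*y
def off(g,H,t,ys):
    out=[]
    for y in ys:
        p=proj(K,T,pt(H,.176,y,t)); d=proj(K,T,pt(H,.176,y-.01,t))-p; d/=np.linalg.norm(d); n=np.array([-d[1],d[0]])
        s=np.arange(-9,9.01,.25); q=(p+s[:,None]*n).astype(np.float32)
        v=cv2.remap(g,q[:,:1],q[:,1:],1).ravel().astype(float); w=(v>.5*(v.max()+np.median(v)))
        out.append((round((s*w).sum()/w.sum(),2),round(w.sum()*.25,1),v.max()))
    return out
g0=cv2.cvtColor(cv2.imread("pics/scene1.png"),6); g1=cv2.cvtColor(cv2.imread("pics/s4.png"),6)
for h in((.6192,.0161),(.6165,.0135)):
    H=np.array([*h,.0645]); print(h,"shut",off(g0,H,0,(.03,.015,0,-.015,-.03)))
    for t in(41,42,43,44,45): print(t,off(g1,H,t,(.035,.028,.021)))
E
```

```text
(0.6192, 0.0161) shut [(np.float64(-0.38), np.float64(3.5), np.float64(229.0)), (np.float64(-0.25), np.float64(3.8), np.float64(229.0)), (np.float64(-0.25), np.float64(3.8), np.float64(232.0)), (np.float64(-0.25), np.float64(3.8), np.float64(233.0)), (np.float64(-0.12), np.float64(3.5), np.float64(228.0))]
41 [(np.float64(-3.88), np.float64(4.5), np.float64(237.0)), (np.float64(-3.88), np.float64(4.5), np.float64(231.0)), (np.float64(-4.83), np.float64(5.5), np.float64(233.0))]
42 [(np.float64(-2.62), np.float64(4.0), np.float64(236.0)), (np.float64(-2.5), np.float64(3.8), np.float64(232.0)), (np.float64(-2.5), np.float64(3.8), np.float64(234.0))]
43 [(np.float64(-1.25), np.float64(3.8), np.float64(233.0)), (np.float64(-1.0), np.float64(3.8), np.float64(231.0)), (np.float64(-1.12), np.float64(3.5), np.float64(234.0))]
44 [(np.float64(0.0), np.float64(3.8), np.float64(232.0)), (np.float64(0.25), np.float64(3.8), np.float64(231.0)), (np.float64(0.12), np.float64(3.5), np.float64(234.0))]
45 [(np.float64(1.5), np.float64(3.8), np.float64(232.0)), (np.float64(1.5), np.float64(3.8), np.fl
[... 547 characters left out ...]
.0))]
42 [(np.float64(-3.62), np.float64(4.5), np.float64(232.0)), (np.float64(-4.29), np.float64(5.0), np.float64(232.0)), (np.float64(-3.5), np.float64(3.8), np.float64(238.0))]
43 [(np.float64(-2.25), np.float64(3.8), np.float64(231.0)), (np.float64(-2.12), np.float64(3.5), np.float64(232.0)), (np.float64(-2.25), np.float64(3.8), np.float64(237.0))]
44 [(np.float64(-1.0), np.float64(3.8), np.float64(231.0)), (np.float64(-0.88), np.float64(3.5), np.float64(232.0)), (np.float64(-0.44), np.float64(4.0), np.float64(238.0))]
45 [(np.float64(0.25), np.float64(3.8), np.float64(231.0)), (np.float64(0.38), np.float64(3.5), np.float64(233.0)), (np.float64(0.38), np.float64(3.5), np.float64(236.0))]
```

Differential measurement of the rod (shut against now) gives about 43.6°. I raise it about 4 mm along the tangent.

>>> send_rows:
  targets: "0 1 -1 0 255; 0 2 -2 0 255; 0 3 -3 0 255; 0 3 -3 0 255; 0 3 -3 0 255; 0 3 -3 0 255; 0 3 -3 0 255; 0 3 -3 0 255"

```text
time: 14.12
ee_pos: [0.4938, 0.0114, 0.1746]
tcp_rot: [-179.9, 0.0, 91.9]
wrist_force: [-4.8, -3.9, -4.3]
opening: 0.0084
grasp_force: 39.9
```

```bash
python3 - <<'E'
from h import *
o=bot.get_obs(); print(o['time'],o['ee_pos'],o['wrist_force'],o['qd'],o['opening'],o['grasp_force'])
s=camera("scene"); cv2.imwrite("pics/s5.png",s); g=cv2.cvtColor(s,6)
m=camera_model("scene"); K,T=m["K"],m["pose"]; H=np.array([.6192,.0161,.0645])
a=np.radians(2.);ax=np.array([np.cos(a),np.sin(a),0]);ay=np.array([-ax[1],ax[0],0])
for t in(43,44,45,46):
    r=np.radians(t); out=[]
    for y in(.035,.028,.021):
        P=lambda y:H-ax*.176*np.cos(r)+[0,0,.176*np.sin(r)]+ay*y
        p=proj(K,T,P(y)); d=proj(K,T,P(y-.01))-p; d/=np.linalg.norm(d); n=np.array([-d[1],d[0]])
        q=np.arange(-9,9.01,.25); c=(p+q[:,None]*n).astype(np.float32)
        v=cv2.remap(g,c[:,:1],c[:,1:],1).ravel().astype(float); w=v>.5*(v.max()+np.median(v)); out.append((q*w).sum()/w.sum())
    print(t,np.array(out)+.25)
E
```

```text
14.125 [0.4938 0.0114 0.1746] [-4.7936 -3.891  -4.258 ] [-0.0819  0.0909  0.0615  0.0225 -0.053  -0.0172] 0.00844529448267201 39.876816272735596
43 [-2.625 -2.5   -2.5  ]
44 [-1.25  -1.25  -1.125]
45 [0.   0.   0.25]
46 [1.5 1.5 1.5]
```

The cover reads 45.0°, the forces are steady and the latch is fully over, so I hand it in.

```bash
python3 -c "
from workcell import ticket
print(ticket.job_done())"
```

```text
the job is handed in; nothing more can be done
None
```

The latch is turned fully over and the cover unlocked. I handed the job in with the fingers holding the front bar steady at about 45° as measured in the camera view; the V-block, loose flange and angle bracket were not touched.

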